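Free and hold the sample chamber lid

ROBOT

A 7-joint arm with a two-finger parallel gripper is mounted at the origin on the work surface. World frame = base frame: x ahead of the robot, y to its left, z up, the work surface at z = 0. Lengths are in m, angles in rad, forces in N, time in s.
With the tool pointing down it reaches from about 0.4 to 0.9 m from the base axis. Payload 5.5 kg.
Tool frame: the origin (TCP) lies midway between the tips of the shut fingers; the grasp point (between the pads) lies behind it (arm.grip_point_offset is the y of the grasp point in the tool frame, in m); y points along the fingers, z is the direction in which the jaws open and shut, and the axes are right-handed (so a half turn about y gives the same grasp; the last joint's range is limited). The gripper opens to 85 mm and grips with 20 to 120 N. Pads are 22 mm wide; open, the fingers measure 114 mm over their backs; the gripper's body (76 mm by 85 mm) begins 54 mm behind the grasp point. The pads swing forward as they close: fully open they stand 13 mm farther back than shut.
Start: joints at [-0.961, 0.501, -0.427, 1.55, 0.221, 1.138, -0.21], TCP at [0.221, 0.611, 0.203] pointing down, gripper open.
Joint ranges: [-2.88, 2.88], [-0.31, 2.03], [-1.54, 1.56], [0.2, 2.42], [-1.41, 4.55], [0.19, 2.02], [-2.57, 2.57]. Speed limits (rad/s): [2.57, 2.57, 3.14, 3.14, 3.14, 3.14, 3.14].

INTERFACE

Orientations are given as a unit quaternion [x, y, z, w].
In Python, from cell import arm gives the robot as it stands.
- The arm moves only by the tool drive_tool, never from a script. Its argument "motion" is a list of rows, each a list of 3 entries, a list of its own where there are three numbers: the shift along the world's x, y, z normalised to -1 to 1, where 1 is 30 mm, then the turn, a rotation vector about the world's x, y, z normalised to -1 to 1, where 1 is 4 degrees, then the gripper's target within -1 to 1 (shut at 1, half-way at 0, fully open at -1). In form: [[[tx, ty, tz], [rx, ry, rz], gripper], ...]. A call has 1 to 12 rows; each row shifts and turns the commanded pose from where the row before left it; what a row does not reach is not made up. A row lasts 1/12 s, in which the tool goes at most 41.7 mm and 7.16 degrees, less where a joint would pass 70% of its speed; a pose out of reach is approached as far as the arm can. A call with a number of a shift or a turn outside -1 to 1 is refused whole. A call with a gripper value outside its range is refused whole. The fingers move at their own pace and stop on an object; "newtons" is the grip in N (left out, the last holds). Time passes only in rows, so rows that do not move let the fingers close. It gives the time, the measured TCP pose, the force and the opening at its end, in the units of the state.
- arm.get_obs(): the state, without advancing time (a new reading comes with each control period).
- arm.capture(name): name is "side" or "top" or "wrist"; returns a dict with "pixels" (400x640x3 uint8, red, green, blue), "depth" (400x640 float32, m along the optical axis (not along the pixel's ray), 0 where there is no reading), "fx", "fy", "cx", "cy" (pixels), "rvec" (rotation vector, rad) and "tvec" (3), from world to camera coordinates, as OpenCV has them; the wrist camera has in their place "T_tool_cam" (4x4, takes a point from camera to tool coordinates, whose origin is the TCP and whose axes are the tool frame's). Camera axes: x right, y down, z forward; pixel columns grow to the right and rows downward; lengths in m; the calibration is good to about 2 mm. A picture is of the moment at which its call begins: read the wrist's pose just before it.
- arm.job_done(): hands the job in, once; it reports no verdict.
The state is a dict: "time_s": time; "joint_positions": joint angles; "joint_velocities": joint speeds; "joint_efforts": joint torques, N m; "tool_pos": TCP position; "ee_rot": TCP orientation; "wrist_force": force on the tool from outside, world axes, zero at the start; "ft_torque": the same for the moment, N m; "finger_gap": opening from 0.0 (shut) to 1.0 (fully open).
Only numpy, scipy, OpenCV 4.12 (cv2) and the standard library are available. Lean on these libraries where they do the work, as an engineer would, in place of code of your own. Each camera call takes 0.05 s, during which the arm holds its last target. There are 200 camera calls.

TASK

The lid of the sample chamber may or may not be caught by the catch under its round knob, and nothing shows which: before turning the knob, tug the lid by its bar handle, and if it is caught, free it with a quarter turn of the knob. Then raise the lid by the bar handle to about 45 degrees open and finish while still holding it there by the handle (it falls shut when let go), so that a colleague can take out the samples. Leave the things around the chamber where they are.

Things in the scene. Friction and masses are not known exactly. Their poses are not given: they have to be found in the camera images.
- chamber: Grey box-shaped sample chamber, 240 (x) x 300 (y) x 110 mm high, fixed to the bench, turned up to 0.35 rad. Origin: centre of its underside; x points from its front (dark display, facing the robot) to its back, z up. A flat white lid, 240 x 300 x 8 mm, lies on its rim (lid top 118 mm above the bench), with a bar handle on the +y half of the front and a round knob on the -y half.
- lid_hinge (a point): Middle of the lid's hinge line, at the top of the chamber's back edge (120 mm behind the chamber's centre, 110 mm above the bench). The hinge line runs along the chamber's y axis. The point turns with the lid: x from front to back in the lid's plane, z its outward normal.
- lid (a joint): Opening angle of the lid, rad: 0 shut, grows as the front edge rises, stop at 1.4. No spring or stay: it falls shut from any angle. Lifting it at the handle takes 2 to 5 N. When caught, it rises only about 0.02 rad (some 4 mm at the handle), then stands firm; when free, it just opens.
- handle_grip (a point): Middle of the lid's steel bar handle: a round bar 10 mm thick, 110 mm long, parallel to the chamber's y axis, on a post at each end, 35 mm above the lid's top (153 mm above the bench when shut), 95 mm to -x and 65 mm to +y of the chamber's centre, so 215 mm from the hinge line. The point turns with the lid.
- handle: The same bar as a body, 110 mm long, origin at its middle; it is a sleeve that turns freely about its own length between its posts, so it rolls as the lid swings while the fingers keep their direction.
- knob_grip (a point): Point on the axis of the catch's round, ribbed black knob, 24 mm above the lid's top (142 mm above the bench), the height to grip. The knob is an upright cylinder 40 mm in diameter and 38 mm tall standing on the lid, 60 mm to -x and 85 mm to -y of the chamber's centre.
- knob (a joint): Turn of the knob since the start, rad, anticlockwise from above positive; always starts at 0, caught or not; turns up to 3.3 either way with light drag (0.1 N m) and stays where left. It carries a two-ended catch bar, unseen while the lid is shut. From a caught start a quarter turn (1.4 to 1.7 rad) either way frees the lid; from a free one it may catch it.
- wash_bottle: White wash bottle with a blue spout, 68 mm in diameter, 205 mm tall, beside the chamber on its -y side; origin under its centre. To be left alone.
- beaker: Glass beaker, 76 mm in diameter, 100 mm tall, beside the chamber on its +y side; origin under its centre. To be left alone.
- spoon: Steel lab spoon, 180 mm long, lying on the bench in front of the chamber. To be left alone.
- pen: Black pen, 140 mm long, lying on the bench in front of the chamber. To be left alone.

How it is judged:
On the way, in this order (a step that is already met when the one before it is completed fails the run):
1. the lid is tugged up by its handle, into its play, with the knob still unturned (contact force between handle and the fingers above 1 N and value of joint lid above 0.007 rad and value of joint knob between -0.2 and 0.2 rad), for 0.05 s.
2. the lid is raised by its handle (value of joint lid above 0.55 rad and contact force between handle and the fingers above 0.5 N), for 0.1 s.
At the end, for the whole second after the job is handed in: The lid stands 0.6 to 1.0 rad (34 to 57 degrees) open, still, carried by the fingers at its bar handle (value of joint lid between 0.6 and 1 rad and velocity of joint lid between -0.1 and 0.1 rad/s and contact force between handle and the fingers above 0.5 N); the arm keeps its last pose, push and grip.
It fails at once if the wash bottle, beaker, spoon or pen around the chamber is pushed more than 25 mm away (distance of any of wash_bottle, beaker, spoon, pen from where it was at the start of the episode above 0.025 m).
It also fails if it takes over 58 s, if anything falls off the work surface, if the arm or the gripper's body presses on something with over 40 N, if the wrist force passes 120 N, or if a joint passes its speed limit or range.

## Working session

There is one attempt and no reset: what is moved stays moved. The work goes in short steps, Python scripts to look and compute and a tool call to move; the robot and the scene stay as the last step left them, time stands still between calls to the robot, and variables do not carry over. Pictures are saved under pics/ and viewed, about 8 in all and at most 12, crops included, and the job is handed in when it is done.

Besides the shell and the picture viewer there is one more tool, called after ">>>" as name([rows], argument=value, ...), one row to a line, values as JSON. drive_tool: Moves the arm, as the interface text tells. Scaled input: -1 to 1 covers 30 mm each way for a shift and 4 degrees each way for a turn. Its arguments: {"type":"object","properties":{"motion":{"type":"array","items":{"type":"array"}},"newtons":{"type":"number"}},"required":["motion"]}

```bash
mkdir -p pics; ls; cat > h.py <<'E'
from cell import arm
import numpy as np, cv2
from scipy.spatial.transform import Rotation as R
def cap(n,save=None):
    o=arm.get_obs(); c=arm.capture(n)
    if save: cv2.imwrite('pics/'+save,c['pixels'][:,:,::-1])
    d=c['depth']; v,u=np.mgrid[:d.shape[0],:d.shape[1]]
    p=np.stack([(u-c['cx'])/c['fx']*d,(v-c['cy'])/c['fy']*d,d],-1)
    if 'rvec' in c:
        Rm=cv2.Rodrigues(np.array(c['rvec'],float))[0]; w=(p-np.array(c['tvec']).ravel())@Rm
    else:
        T=np.array(c['T_tool_cam']); w=p@T[:3,:3].T+T[:3,3]
        w=w@R.from_quat(o['ee_rot']).as_matrix().T+np.array(o['tool_pos'])
    w[d==0]=np.nan
    return c['pixels'],w,o
E
python3 - <<'E'
from h import *
for n in('top','side'):
    px,w,o=cap(n,n+'1.png'); np.save(n+'.npy',w)
    if n=='top':
        m=(abs(w[...,2]-.118)<.005)&(px.min(-1)>120)
        r=cv2.minAreaRect(w[m][:,:2].astype(np.float32)); print(m.sum(),r)
print(o, arm.grip_point_offset)
E
```

```text
pics
490 ((0.6080849766731262, -0.0625595897436142), (0.22830596566200256, 0.2928003966808319), 12.109419822692871)
{'time_s': 0.05, 'joint_positions': array([-0.96082703,  0.50182634, -0.42677259,  1.55143092,  0.22080306,
        1.13828418, -0.2102816 ]), 'joint_velocities': array([ 0.00040372, -0.00113095,  0.00025718,  0.00021102,  0.0008972 ,
        0.00024443,  0.00092427]), 'joint_efforts': array([-8.36005871e-03, -5.71299541e+01, -5.84283739e+00, -2.82035941e+01,
        1.09320928e-02,  5.96893486e-03,  9.77679633e-06]), 'tool_pos': array([0.22071417, 0.61060527, 0.20217916]), 'ee_rot': array([ 0.69716408, -0.12210365,  0.12183455, -0.69585149]), 'wrist_force': array([-0.26478954,  0.2612133 ,  0.63067169]), 'ft_torque': array([ 0.01006992,  0.02608297, -0.03766784]), 'finger_gap': 1.000543355238913} -0.0187
```

View pics/top1.png

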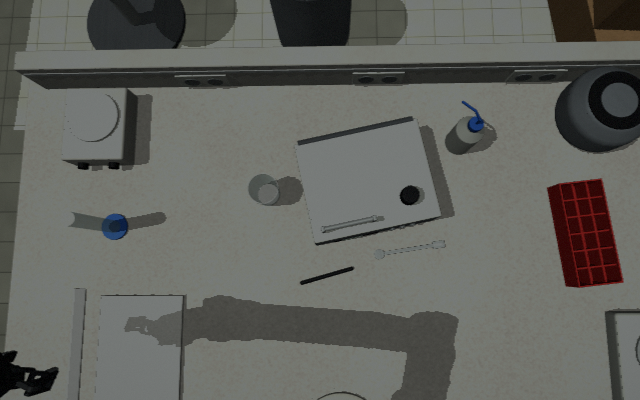

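View pics/side1.png

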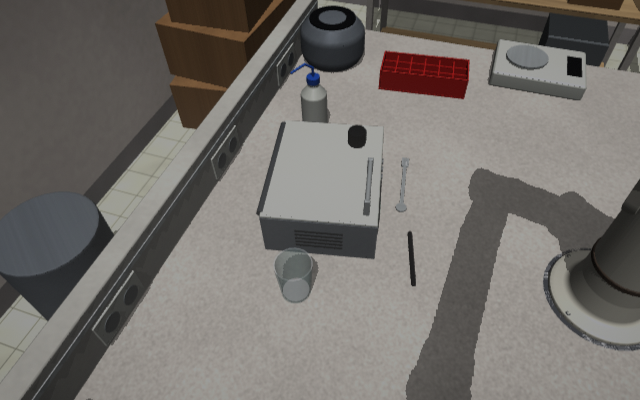

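The top view shows the lid with corners near (297,145), (415,120), (440,215) and (315,243). The handle is at about (350,224) and the knob at (410,195). The side view agrees. The beaker and bottle stand beside the chamber, and the spoon and pen lie in front of it.

```bash
python3 - <<'E'
from h import *
w=np.load('top.npy')
m=np.zeros(w.shape[:2],bool);m[100:260,280:460]=1
l=m&(abs(w[...,2]-.118)<.006)
r=cv2.minAreaRect(w[l][:,:2].astype(np.float32)); print(l.sum(),r)
hi=m&(w[...,2]>.135)&(w[...,2]<.17)
n,lab,st,ce=cv2.connectedComponentsWithStats(hi.astype(np.uint8))
for i in range(1,n):
    p=w[lab==i]
    if len(p)>15: print(len(p),ce[i],p.mean(0),p.min(0),p.max(0),cv2.minAreaRect(p[:,:2].astype(np.float32)))
c=np.array(r[0])
for a in np.radians([r[2]]):
    X=np.array([np.cos(a),np.sin(a)]);Y=np.array([-X[1],X[0]])
    for k,(x,y) in dict(h=(-.095,.065),k=(-.06,-.085),hinge=(.12,0)).items(): print(k,c+x*X+y*Y)
w2=np.load('side.npy');
for u,v in((368,185),(357,130),(367,165),(367,205)): print(w2[v,u])
E
```

```text
12652 ((0.6251762509346008, -0.10986949503421783), (0.24810577929019928, 0.3969016671180725), 12.0264892578125)
280 [409.90357143 194.43571429] [ 0.56885411 -0.15734548  0.15510504] [ 0.54942058 -0.17795516  0.13522693] [ 0.59057056 -0.13818075  0.16111243] ((0.5700198411941528, -0.1580420285463333), (0.039437200874090195, 0.04081118479371071), 72.32335662841797)
266 [348.57894737 223.39473684] [ 0.50435069 -0.01931736  0.15773985] [ 0.48639283 -0.08036988  0.1370807 ] [0.52248868 0.04198909 0.1664905 ] ((0.5045774579048157, -0.01951829344034195), (0.012035920284688473, 0.1255219727754593), 12.016794204711914)
h [ 0.51871772 -0.06609073]
k [ 0.5842041 -0.2055057]
hinge [ 0.74254242 -0.08486583]
[ 0.50327353 -0.00411831  0.15706617]
[ 0.57174024 -0.15989783  0.15478786]
[ 0.5242495  -0.07550066  0.13919993]
[0.4925799  0.0402001  0.14875414]
```

```bash
python3 - <<'E'
from h import *
o=arm.get_obs(); M=R.from_quat(o['ee_rot']).as_matrix(); print(M.round(3))
a=np.radians(12)
X=np.array([np.cos(a),np.sin(a),0]);
for s in(1,-1):
    z=s*X;y=np.array([0,0,-1.]);T=np.stack([np.cross(y,z),y,z],1)
    print(s,np.degrees(R.from_matrix(T@M.T).as_rotvec()))
print(np.array([.504,-.0195,.28])-o['tool_pos'])
w=np.load('top.npy')
for s,n in(((100,160,440,490),'bottle'),((165,215,240,290),'beaker')):
    p=w[s[0]:s[1],s[2]:s[3]].reshape(-1,3);p=p[p[:,2]>.06];print(n,np.nanmin(p,0),np.nanmax(p,0))
E
```

```text
[[ 0.94  -0.001  0.34 ]
 [-0.34  -0.002  0.94 ]
 [-0.    -1.    -0.002]]
1 [  0.06625797  -0.08342718 -58.13450774]
-1 [9.72092539e-02 7.72037073e-02 1.21865438e+02]
[ 0.28327735 -0.63016097  0.07775341]
bottle [ 0.69477933 -0.34330478  0.06005161] [ 0.77262425 -0.27307463  0.21081505]
beaker [0.55872648 0.14581728 0.06009994] [0.63238919 0.22092333 0.1056973 ]
```

>>> drive_tool([
  [[0.394,-0.875,0.216],[0,0,-0.605],-1],
  [[0.394,-0.875,0.216],[0,0,-0.605],-1],
  [[0.394,-0.875,0.216],[0,0,-0.605],-1],
  [[0.394,-0.875,0.216],[0,0,-0.605],-1],
  [[0.394,-0.875,0.216],[0,0,-0.605],-1],
  [[0.394,-0.875,0.216],[0,0,-0.605],-1],
  [[0.394,-0.875,0.216],[0,0,-0.605],-1],
  [[0.394,-0.875,0.216],[0,0,-0.605],-1],
  [[0.394,-0.875,0.216],[0,0,-0.605],-1],
  [[0.394,-0.875,0.216],[0,0,-0.605],-1],
  [[0.394,-0.875,0.216],[0,0,-0.605],-1],
  [[0.394,-0.875,0.216],[0,0,-0.605],-1],
])

```text
time_s: 1.1
tool_pos: [0.3628, 0.2947, 0.281]
ee_rot: [0.644, -0.293, 0.293, -0.643]
wrist_force: [-0.6, -0.5, 0.3]
finger_gap: 0.999
```

>>> drive_tool([
  [[0.394,-0.875,0],[0,0,-0.605],-1],
  [[0.394,-0.875,0],[0,0,-0.605],-1],
  [[0.394,-0.875,0],[0,0,-0.605],-1],
  [[0.394,-0.875,0],[0,0,-0.605],-1],
  [[0.394,-0.875,0],[0,0,-0.605],-1],
  [[0.394,-0.875,0],[0,0,-0.605],-1],
  [[0.394,-0.875,0],[0,0,-0.605],-1],
  [[0.394,-0.875,0],[0,0,-0.605],-1],
  [[0.394,-0.875,0],[0,0,-0.605],-1],
  [[0.394,-0.875,0],[0,0,-0.605],-1],
  [[0.394,-0.875,0],[0,0,-0.605],-1],
  [[0.394,-0.875,0],[0,0,-0.605],-1],
])

```text
time_s: 2.1
tool_pos: [0.5046, -0.02, 0.2807]
ee_rot: [0.549, -0.445, 0.445, -0.549]
wrist_force: [0.8, 0.6, -0.5]
finger_gap: 1.0
```

```bash
python3 - <<'E'
from h import *
px,w,o=cap('wrist','wrist1.png')
print(o['time_s'],o['tool_pos'],o['joint_positions'].round(2),R.from_quat(o['ee_rot']).as_matrix().round(3).tolist())
hi=(w[...,2]>.135)&(w[...,2]<.175)
n,lab,st,ce=cv2.connectedComponentsWithStats(hi.astype(np.uint8))
for i in range(1,n):
    p=w[lab==i]
    if len(p)>100: print(len(p),ce[i],p.mean(0),p.max(0),cv2.minAreaRect(p[:,:2].astype(np.float32)))
E
```

```text
2.1 [ 0.50459904 -0.02001924  0.28069332] [-0.13  0.14  0.13  1.83 -0.02  1.18  0.21] [[0.207, -0.001, 0.978], [-0.978, -0.0, 0.207], [-0.0, -1.0, -0.001]]
1192 [320.50838926 175.67869128] [ 0.50336774 -0.01459963  0.15726636] [0.52174219 0.04368842 0.16200912] ((0.5042040944099426, -0.017753977328538895), (0.011014815419912338, 0.1243811845779419), 12.054828643798828)
1012 [348.52865613 293.83695652] [ 0.56755386 -0.15258124  0.15266548] [ 0.59052776 -0.13664675  0.15812051] ((0.5692043900489807, -0.15687009692192078), (0.04116227850317955, 0.039665840566158295), 22.414188385009766)
```

View pics/wrist1.png

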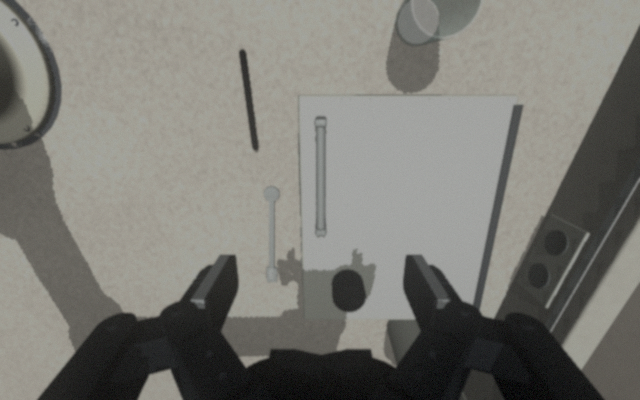

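The wrist view shows the bar centred at about (320,176) and the knob at (348,290). Both match the top-view estimates to 1–2 mm, so I'm descending on the bar.

>>> drive_tool([
  [[0,0,-0.8],[0,0,0],-1],
  [[0,0,-0.8],[0,0,0],-1],
  [[0,0,-0.8],[0,0,0],-1],
  [[0,0,-0.8],[0,0,0],-1],
  [[0,0,-0.8],[0,0,0],-1],
  [[0,0,-0.8],[0,0,0],-1],
  [[0,0,0],[0,0,0],-1],
  [[0,0,0],[0,0,0],-1],
])

```text
time_s: 2.82
tool_pos: [0.5031, -0.0186, 0.136]
ee_rot: [0.551, -0.446, 0.444, -0.549]
wrist_force: [-0.2, 0.5, -0.0]
finger_gap: 0.997
```

>>> drive_tool([
  [[0,0,0],[0,0,0],1],
  [[0,0,0],[0,0,0],1],
  [[0,0,0],[0,0,0],1],
  [[0,0,0],[0,0,0],1],
  [[0,0,0],[0,0,0],1],
  [[0,0,0],[0,0,0],1],
  [[0,0,0],[0,0,0],1],
  [[0,0,0],[0,0,0],1],
  [[0,0,0],[0,0,0],1],
  [[0,0,0],[0,0,0],1],
], newtons=60)

```text
time_s: 3.65
tool_pos: [0.5045, -0.0187, 0.1369]
ee_rot: [0.55, -0.445, 0.445, -0.55]
wrist_force: [1.0, 0.1, -0.5]
finger_gap: 0.001
```

```bash
python3 - <<'E'
from h import *
px,w,o=cap('side'); cv2.imwrite('pics/s2.png',cv2.resize(px[60:260,250:450,::-1],(600,600),interpolation=cv2.INTER_CUBIC))
px,w,o=cap('wrist','w2.png')
print(o['finger_gap'],o['tool_pos'],o['wrist_force'],o['ft_torque'])
E
```

```text
0.002143406368747259 [ 0.50453752 -0.01867135  0.13693676] [ 0.31854424  0.98671562 -0.23821521] [-0.02582353 -0.0205732   0.03881934]
```

View pics/s2.png

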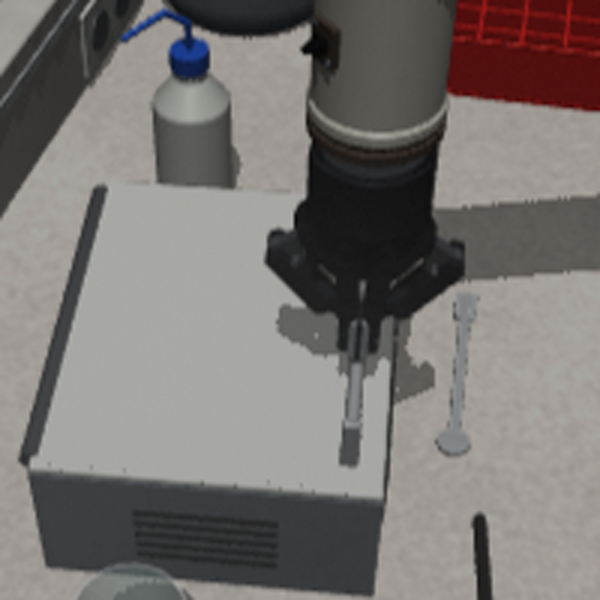

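View pics/w2.png

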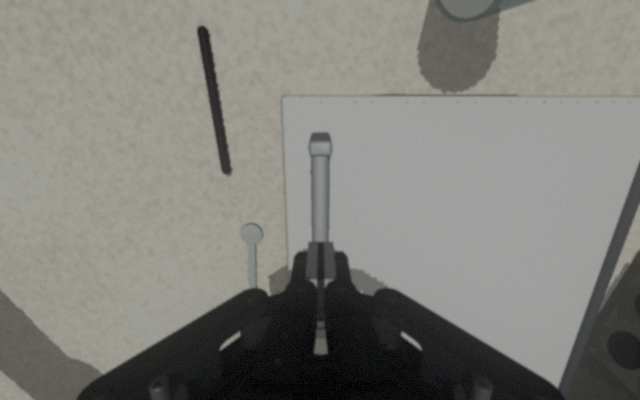

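The side and wrist views show the fingers over the bar, but the gap reads as shut, so the grip is in doubt. A gentle 8 mm tug will test it.

>>> drive_tool([
  [[0,0,0.05],[0,0,0],1],
  [[0,0,0.05],[0,0,0],1],
  [[0,0,0.05],[0,0,0],1],
  [[0,0,0.05],[0,0,0],1],
  [[0,0,0.05],[0,0,0],1],
  [[0,0,0],[0,0,0],1],
  [[0,0,0],[0,0,0],1],
])

```text
time_s: 4.33
tool_pos: [0.5047, -0.0186, 0.1446]
ee_rot: [-0.55, 0.445, -0.445, 0.55]
wrist_force: [-0.0, 0.1, -1.2]
finger_gap: 0.002
```

```bash
python3 - <<'E'
from h import *
px,w,o=cap('wrist'); print(o['finger_gap'],o['tool_pos'],o['wrist_force'])
cv2.imwrite('pics/w3.png',cv2.resize(px[100:400,220:420,::-1],(533,800))[:600])
cv2.imwrite('pics/w3.png',cv2.resize(px[200:400,220:420,::-1],(600,600),interpolation=cv2.INTER_CUBIC))
for v in range(130,400,15): print(v,[w[v,u].round(3).tolist() for u in (312,320,328)])
# lid plane
m=(w[...,2]>.1)&(w[...,2]<.14)&(px.min(-1)>100)
p=w[m]; A=np.c_[p[:,:2],np.ones(len(p))]; print(np.linalg.lstsq(A,p[:,2],rcond=None)[0],len(p))
w0,=[np.load('top.npy')]
E
```

```text
0.0017203936076780344 [ 0.50468688 -0.01864658  0.14463643] [-0.01309873  0.08857932 -1.21881861]
130 [[0.486, 0.042, 0.118], [0.491, 0.043, 0.118], [0.496, 0.045, 0.119]]
145 [[0.487, 0.039, 0.16], [0.492, 0.04, 0.16], [0.496, 0.041, 0.16]]
160 [[0.489, 0.03, 0.157], [0.493, 0.032, 0.159], [0.498, 0.032, 0.155]]
175 [[0.491, 0.022, 0.156], [0.495, 0.024, 0.159], [0.5, 0.024, 0.156]]
190 [[0.493, 0.013, 0.156], [0.497, 0.015, 0.158], [0.502, 0.015, 0.155]]
205 [[0.495, 0.004, 0.155], [0.499, 0.006, 0.158], [0.504, 0.006, 0.155]]
220 [[0.496, -0.006, 0.155], [0.501, -0.003, 0.158], [0.506, -0.004, 0.154]]
235 [[0.498, -0.015, 0.156], [0.503, -0.013, 0.157], [0.513, -0.03, 0.119]]
250 [[0.498, -0.008, 0.185], [0.502, -0.008, 0.185], [0.506, -0.007, 0.185]]
265 [[0.498, -0.008, 0.199], [0.502, -0.008, 0.198], [0.505, -0.007, 0.198]]
280 [[0.499, -0.008, 0.21], [0.502, -0.008, 0.21], [0.505, -0.008, 0.21]]
295 [[0.499, -0.008, 0.221], [0.503, -0.016, 0.21], [0.504, -0.006, 0.222]]
310 [[0.499, -0.008, 0.229], [0.505, -0.023, 0.21], [0.505, -0.009, 0.226]]
325 [[0.502, -0.022, 0.22], [0.516, -0.076, 0.16], [0.508, -0.02, 0.221]]
340 [[0.503, -0.026, 0.224], [0.528, -0.13, 0.118], [0.509, -0.025, 0.224]]
355 [[0.5, -0.009, 0.247], [0.502, -0.008, 0.248], [0.504, -0.008, 0.248]]
370 [[0.5, -0.008, 0.253], [0.502, -0.008, 0.253], [0.504, -0.008, 0.253]]
385 [[0.5, -0.009, 0.257], [0.502, -0.008, 0.258], [0.504, -0.007, 0.258]]
[0.00113155 0.00015725 0.11770044] 67853
```

View pics/w3.png

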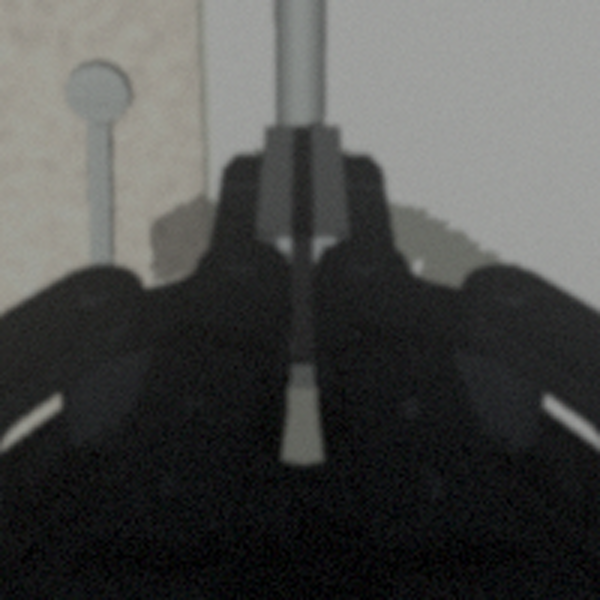

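```bash
python3 - <<'E'
from h import *
px,w,o=cap('wrist'); c=arm.capture('wrist'); print(np.array(c['T_tool_cam']).round(3).tolist(),o['tool_pos'])
for u in(300,306,312,317,328,334):print(u,[(v,*w[v,u].round(3)) for v in range(236,262,3)])
px,ws,o=cap('side')
X=np.array([.978,.208,0]);Y=np.array([-.208,.978,0]);t=np.array(o['tool_pos'])
a=(ws-t)@X;b=(ws-t)@Y;z=ws[...,2]
m=(abs(a)<.03)&(abs(b)<.016)&(z>.125)&(px.max(-1)<90)
for lo in np.arange(.12,.24,.01):
    k=m&(z>=lo)&(z<lo+.01)
    if k.sum():print(lo.round(3),k.sum(),a[k].min().round(3),a[k].max().round(3),b[k].max().round(3))
E
```

```text
[[-0.0, 0.946, 0.323, -0.084], [-0.001, -0.323, 0.946, -0.17], [1.0, -0.0, 0.001, -0.001], [0.0, 0.0, 0.0, 1.0]] [ 0.5045803  -0.0186864   0.14451764]
300 [(236, np.float64(0.492), np.float64(-0.036), np.float64(0.117)), (239, np.float64(0.493), np.float64(-0.038), np.float64(0.119)), (242, np.float64(0.493), np.float64(-0.04), np.float64(0.119)), (245, np.float64(0.494), np.float64(-0.043), np.float64(0.119)), (248, np.float64(0.494), np.float64(-0.046), np.float64(0.118)), (251, np.float64(0.495), np.float64(-0.049), np.float64(0.117)), (254, np.float64(0.492), np.float64(-0.014), np.float64(0.182)), (257, np.float64(0.493), np.float64(-0.014), np.float64(0.184)), (260, np.float64(0.493), np.float64(-0.014), np.float64(0.187))]
306 [(236, np.float64(0.497), np.float64(-0.035), np.float64(0.118)), (239, np.float64(0.497), np.float64(-0.036), np.float64(0.12)), (242, np.float64(0.498), np.float64(-0.039), np.float64(0.119)), (245, np.float64(0.498), np.float64(-0.042), np.float64(0.119)), (248, np.float64(0.499), np.float64(-0.044), np.float64(0.119)), (251, np.float64(0.499), np.flo
[... 2079 characters left out ...]
p.float64(-0.033), np.float64(0.118)), (242, np.float64(0.518), np.float64(-0.035), np.float64(0.119)), (245, np.float64(0.519), np.float64(-0.038), np.float64(0.118)), (248, np.float64(0.519), np.float64(-0.04), np.float64(0.118)), (251, np.float64(0.52), np.float64(-0.043), np.float64(0.118)), (254, np.float64(0.509), np.float64(-0.01), np.float64(0.183)), (257, np.float64(0.508), np.float64(-0.007), np.float64(0.191)), (260, np.float64(0.508), np.float64(-0.007), np.float64(0.194))]
0.15 17 -0.003 0.006 0.01
0.17 12 -0.01 0.014 0.012
0.18 48 -0.012 0.014 0.01
0.19 51 -0.011 0.014 0.011
0.2 50 -0.011 0.015 0.011
0.21 74 -0.027 0.028 0.013
0.22 174 -0.03 0.03 0.013
0.23 71 -0.03 0.029 0.016
```

Both cameras put the shut fingertips at z ≈ 0.173 m, about 29 mm above the reported TCP. The fingers therefore closed just above the bar, whose top is at 0.158 m, and the lid has not moved (plane still at 0.118 m). I'll allow for the 29 mm offset: open, go 38 mm lower and close again.

>>> drive_tool([
  [[0,0,0],[0,0,0],-1],
  [[0,0,0],[0,0,0],-1],
  [[0,0,0],[0,0,0],-1],
  [[0,0,0],[0,0,0],-1],
  [[0,0,0],[0,0,0],-1],
  [[0,0,0],[0,0,0],-1],
  [[0,0,0],[0,0,0],-1],
  [[0,0,0],[0,0,0],-1],
])

```text
time_s: 5.2
tool_pos: [0.5046, -0.0186, 0.1445]
ee_rot: [-0.55, 0.445, -0.445, 0.55]
wrist_force: [0.7, 0.0, -0.2]
finger_gap: 0.996
```

>>> drive_tool([
  [[0,0,-0.25],[0,0,0],-1],
  [[0,0,-0.25],[0,0,0],-1],
  [[0,0,-0.25],[0,0,0],-1],
  [[0,0,-0.25],[0,0,0],-1],
  [[0,0,-0.25],[0,0,0],-1],
  [[0,0,0],[0,0,0],-1],
])

```text
time_s: 5.7
tool_pos: [0.503, -0.0187, 0.1049]
ee_rot: [0.551, -0.446, 0.444, -0.549]
wrist_force: [-0.5, 0.4, -1.0]
finger_gap: 1.002
```

>>> drive_tool([
  [[0,0,0],[0,0,0],1],
  [[0,0,0],[0,0,0],1],
  [[0,0,0],[0,0,0],1],
  [[0,0,0],[0,0,0],1],
  [[0,0,0],[0,0,0],1],
  [[0,0,0],[0,0,0],1],
  [[0,0,0],[0,0,0],1],
  [[0,0,0],[0,0,0],1],
  [[0,0,0],[0,0,0],1],
  [[0,0,0],[0,0,0],1],
])

```text
time_s: 6.53
tool_pos: [0.5043, -0.0188, 0.1073]
ee_rot: [0.55, -0.445, 0.445, -0.55]
wrist_force: [-3.1, -0.1, 5.6]
finger_gap: 0.093
```

Gap 0.093 is about 8 mm, so the bar is gripped. Tugging now.

>>> drive_tool([
  [[0,0,0.05],[0,0,0],1],
  [[0,0,0.05],[0,0,0],1],
  [[0,0,0.05],[0,0,0],1],
  [[0,0,0],[0,0,0],1],
])

```text
time_s: 6.87
tool_pos: [0.5051, -0.0186, 0.1115]
ee_rot: [-0.549, 0.444, -0.445, 0.55]
wrist_force: [3.4, -0.4, -5.1]
finger_gap: 0.093
```

>>> drive_tool([
  [[0,0,0.05],[0,0,0],1],
  [[0,0,0.05],[0,0,0],1],
  [[0,0,0],[0,0,0],1],
  [[0,0,0],[0,0,0],1],
])

```text
time_s: 7.2
tool_pos: [0.5059, -0.0184, 0.1149]
ee_rot: [-0.549, 0.444, -0.445, 0.55]
wrist_force: [5.8, 0.7, -5.9]
finger_gap: 0.092
```

```bash
cat > lid.py <<'E'
from h import *
px,w,o=cap('wrist')
X=np.array([.978,.208]);hg=np.array([.728,-.038])
s=(hg-w[...,:2])@X
m=(w[...,2]>.1)&(px.min(-1)>90)&(s>.03)&(s<.235)
b=(w[...,:2]-hg)@np.array([-.208,.978]); m&=(abs(b)<.145)&(w[...,2]<.118+.9*s)
A=np.c_[s[m],np.ones(m.sum())];z=w[m][:,2]
for _ in range(4):
    f=np.linalg.lstsq(A,z,rcond=None)[0]; k=abs(A@f-z)<.004+.02*(_==0); A,z=A[k],z[k]
print('lid',np.arctan(f[0]),f,len(z),'t',o['time_s'],o['tool_pos'],o['wrist_force'],o['finger_gap'])
E
python3 lid.py
```

```text
lid 0.03382124213970996 [0.03383414 0.11848625] 65567 t 7.2 [ 0.50592539 -0.01842948  0.11489491] [ 5.81705314  0.65057786 -5.87325643] 0.09248687304913861
```

The lid is at 0.034 rad, past the 0.02 rad play, at a steady force of about 6 N. It is therefore free and the knob must not be turned. I'm raising it along the hinge arc.

>>> drive_tool([
  [[0.061,0.013,0.192],[0,0,0],1],
  [[0.061,0.013,0.192],[0,0,0],1],
  [[0.061,0.013,0.192],[0,0,0],1],
  [[0.061,0.013,0.192],[0,0,0],1],
  [[0.061,0.013,0.192],[0,0,0],1],
  [[0.061,0.013,0.192],[0,0,0],1],
  [[0,0,0],[0,0,0],1],
  [[0,0,0],[0,0,0],1],
])

```text
time_s: 7.92
tool_pos: [0.5171, -0.0161, 0.1499]
ee_rot: [-0.549, 0.444, -0.445, 0.551]
wrist_force: [5.9, 0.1, -9.3]
finger_gap: 0.093
```

```bash
python3 lid.py
```

```text
lid 0.20099981912177214 [0.20375115 0.11870882] 53554 t 7.9167 [ 0.51711576 -0.01608951  0.14986212] [ 5.94501663  0.05161684 -9.34924514] 0.09332263170391979
```

The lid is at 0.201 rad, as planned, so I'm continuing.

>>> drive_tool([
  [[0.114,0.024,0.213],[0,0,0],1],
  [[0.114,0.024,0.213],[0,0,0],1],
  [[0.114,0.024,0.213],[0,0,0],1],
  [[0.114,0.024,0.213],[0,0,0],1],
  [[0.114,0.024,0.213],[0,0,0],1],
  [[0.114,0.024,0.213],[0,0,0],1],
  [[0,0,0],[0,0,0],1],
])

```text
time_s: 8.55
tool_pos: [0.5381, -0.0117, 0.189]
ee_rot: [-0.549, 0.444, -0.446, 0.551]
wrist_force: [6.9, 0.9, -9.1]
finger_gap: 0.087
```

>>> drive_tool([
  [[0.153,0.032,0.187],[0,0,0],1],
  [[0.153,0.032,0.187],[0,0,0],1],
  [[0.153,0.032,0.187],[0,0,0],1],
  [[0.153,0.032,0.187],[0,0,0],1],
  [[0.153,0.032,0.187],[0,0,0],1],
  [[0.153,0.032,0.187],[0,0,0],1],
  [[0,0,0],[0,0,0],1],
])

```text
time_s: 9.13
tool_pos: [0.5657, -0.0058, 0.2223]
ee_rot: [-0.549, 0.444, -0.445, 0.551]
wrist_force: [5.5, 0.5, -10.2]
finger_gap: 0.093
```

```bash
python3 lid.py
```

```text
lid 0.6034418734060969 [0.68920157 0.12037285] 33760 t 9.1333 [ 0.5657237  -0.00575955  0.22230049] [  5.53590915   0.4761363  -10.23003101] 0.09293156666282143
```

>>> drive_tool([
  [[0.164,0.035,0.141],[0,0,0],1],
  [[0.164,0.035,0.141],[0,0,0],1],
  [[0.164,0.035,0.141],[0,0,0],1],
  [[0.164,0.035,0.141],[0,0,0],1],
  [[0.164,0.035,0.141],[0,0,0],1],
  [[0.08,0.017,0.07],[0,0,0],1],
  [[0,0,0],[0,0,0],1],
  [[0,0,0],[0,0,0],1],
  [[0,0,0],[0,0,0],1],
  [[0,0,0],[0,0,0],1],
  [[0,0,0],[0,0,0],1],
])

```text
time_s: 10.1
tool_pos: [0.591, -0.0004, 0.2439]
ee_rot: [-0.55, 0.445, -0.445, 0.55]
wrist_force: [5.7, 0.2, -12.4]
finger_gap: 0.092
```

```bash
python3 lid.py; python3 - <<'E'
from h import *
px,w,o=cap('side'); cv2.imwrite('pics/s3.png',cv2.resize(px[30:330,210:510,::-1],(600,600)))
E
```

```text
lid -0.02829631247079811 [-0.02830387  0.11628889] 1203 t 10.1 [ 5.91049766e-01 -4.09147268e-04  2.43911811e-01] [  5.74861325   0.15921543 -12.37600493] 0.09249808569688212
```

View pics/s3.png

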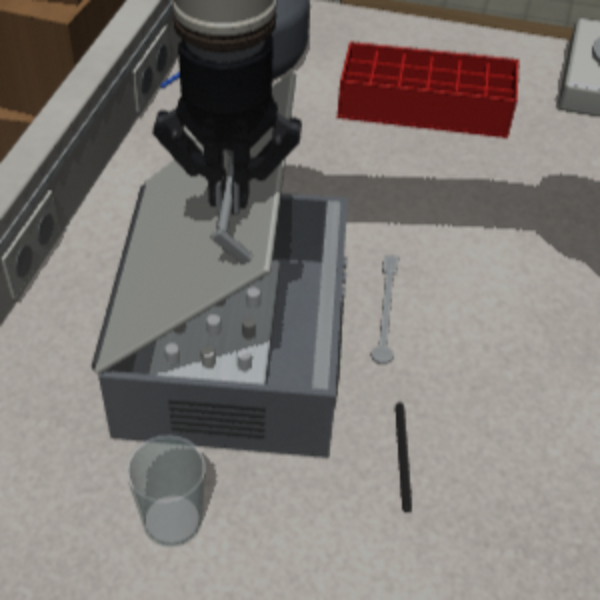

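The side view shows the lid open at about 45° with the fingers on the bar (around (228,195)), and the beaker, spoon and pen in place. The last wrist-camera lid fit failed because its filter rejects such a steep lid. I'll measure the angle from the side camera instead, then hand in.

```bash
python3 - <<'E'
from h import *
px,w,o=cap('side'); q=w[30+np.arange(105,150,3)[:,None], 210+np.arange(75,98,3)[None]].reshape(-1,3)
q=q[~np.isnan(q[:,0])]; q=q-np.median(q,0); q=q[np.linalg.norm(q,axis=1)<.15]
n=np.linalg.svd(q-q.mean(0))[2]; print('tilt',np.arccos(abs(n[2,2])),len(q),np.linalg.svd(q-q.mean(0))[1])
o=arm.get_obs(); print(o['tool_pos'],o['finger_gap'],o['wrist_force'],abs(o['joint_velocities']).max())
if .65<np.arccos(abs(n[2,2]))<.9: print(arm.job_done())
E
```

```text
tilt 0.7627468860166913 119 [0.57411074 0.20143107 0.00772495]
[ 5.91033947e-01 -3.51594791e-04  2.43901753e-01] 0.09057645297881062 [  5.8973101   -0.48742717 -13.23740084] 0.0015402155696256404
the job is handed in; nothing more can be done
None
```

I tugged the lid by its bar handle, found it was not caught, raised it to about 0.76 rad (44°) and handed the job in while still holding it there. I left the knob alone, because the tug took the lid to 0.034 rad, past the 0.02 rad play of a caught lid, with no hard stop.

**First grasp missed:** The fingers closed just above the bar. Both cameras put the shut fingertips about 29 mm behind the reported TCP, so I reopened, went lower and gripped it properly. The lid had not moved before that.

**Last checks:**
- **Lid angle:** the side camera gave 0.763 rad, and the arm's movement gave about 0.76. The last wrist-camera reading of the angle (−0.03 rad) was wrong, because its filter could not handle such a steep lid, so I did not use it.
- **Grip:** the bar was still held, with the gap at 0.09, about 13 N of load and the joints still.
- **Surroundings:** the beaker, spoon and pen looked unmoved in the side view. The wash bottle was mostly hidden behind the lid there, so I did not recheck it; the arm never went near it.

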